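Fit the cutter insert to the garnish slicer and set its selector lever

ROBOT

A 6-joint arm with a two-finger parallel gripper is mounted at the origin on the work surface. World frame = base frame: x ahead of the robot, y to its left, z up, the work surface at z = 0. Lengths are in m, angles in rad, forces in N, time in s.
With the tool pointing down it reaches from about 0.3 to 0.825 m from the base axis. Payload 5.4 kg.
Tool frame: the origin (TCP) lies where the fingers leave the gripper's body, on its centre line; the fingertips stand 88 mm ahead of it and the grasp point (between the pads) lies 69 mm ahead of it; z points along the fingers, y is the line along which they close (so a half turn about z gives the same grasp; the last joint's range is limited). The gripper opens to 92 mm and grips with 3 to 60 N. Pads are 20 mm wide; open, the fingers measure 128 mm over their backs; the gripper's body (75 mm by 189 mm) begins 69 mm behind the grasp point.
Start: joints at [0.911, 0.158, 1.597, -0, 1.386, -0.21], TCP at [0.25, 0.518, 0.303] pointing down, gripper open.
Joint ranges: [-2.91, 2.91], [-0.94, 2.29], [0.18, 2.7], [-1.29, 4.43], [0.17, 2.64], [-3, 3]. Speed limits (rad/s): [2.57, 2.57, 3.14, 3.14, 3.14, 3.14].

INTERFACE

Orientations are given as a 3x3 rotation matrix whose columns are the frame's x, y, z axes.
In Python, from station import readout, eyes, workorder gives the robot as it stands.
- The arm moves only by the tool step_arm, never from a script. Its argument "rows" is a list of rows, each a list of 7 numbers: the opening, from -1 (shut) to 1 (fully open), then the shift along the tool's x, y, z scaled (see below), then the turn, a rotation vector about the tool's x, y, z scaled (see below). In form: [[gripper, tx, ty, tz, ax, ay, az], ...]. A call has 1 to 8 rows; each row is the pose to reach, as a shift and turn from the pose commanded when the call began, along the tool's axes at that moment; what a row does not reach only later rows make up. The controller multiplies each number of a shift by 0.12 m and each number of a turn by 90 degrees. A row lasts 1/12 s, in which the tool goes at most 41.7 mm and 7.16 degrees, less where a joint would pass 70% of its speed; a pose out of reach is approached as far as the arm can. A call with a number of a shift or a turn outside -1 to 1 is refused whole. A call with a gripper value outside its range is refused whole. The fingers move at their own pace and stop on an object; "grip_force" is the grip in N (left out, the last holds). Time passes only in rows, so rows that repeat a pose let the fingers close. It gives the time, the measured TCP pose, the force, the opening and the grip force at its end, in the units of the state.
- readout.get_obs(): the state, without advancing time (a new reading comes with each control period).
- eyes.read_camera(name): name is "scene" or "top" or "wrist"; returns the picture (384x512x3 uint8, red, green, blue); there is no depth.
- eyes.camera_params(name): a dict with "mtx" (3x3 intrinsics, pixels), "dist_coeffs" ([k1, k2, p1, p2, k3] as OpenCV has them; the pictures are not rectified), "R" (3x3) and "t" (3): a world point X has camera coordinates R X + t; the wrist camera has in their place "hand_eye" (4x4, takes a point from camera to tool coordinates, whose origin is the TCP and whose axes are the flange's). Camera axes: x right, y down, z forward; pixel columns grow to the right and rows downward; lengths in m; the calibration is good to about 2 mm. A picture is of the moment at which its call begins: read the wrist's pose just before it. camera_params takes no time and is no camera call.
- workorder.hand_in(): hands the job in; it is judged then, once.
The state is a dict: "t": time; "joint_pos": joint angles; "joint_velocities": joint speeds; "effort": joint torques, N m; "tcp_pos": TCP position; "tcp_rot": TCP orientation; "wrist_force": force on the tool from outside, world axes, zero at the start; "torque": the same for the moment, N m; "grip_width": finger opening in m; "finger_force": force on a finger pad.
Only numpy, scipy, OpenCV 4.12 (cv2) and the standard library are available. Lean on these libraries where they do the work, as an engineer would, in place of code of your own. Each camera call takes 0.05 s, during which the arm holds its last target. There are 200 camera calls.

TASK

Fit the loose steel cutter insert to the garnish slicer: slide it flat into the slot in the slicer's front, bare end first, until its red line is level with the slot's mouth. Then throw the selector lever on top of the slicer over into the notch marked by the lime-green stud and let go. Leave the other bar things standing where they are.

Things in the scene. Friction and masses are not known exactly. Their poses are not given: they have to be found in the camera images.
- slicer: Garnish slicer, fixed to the table: white housing 230 x 260 mm (x, y), 90 mm high, with a steel top. Origin at table level, 80 mm behind the slotted front face and midway across; x points into the machine (the slot's way in), y to the left, z up.
- slot_mouth (a point): Middle of the slot's lower edge in the slicer's front face, on the aluminium bed, 20 mm above the table. x points into the slot, y to the left, z up. The slot is 68 mm wide, 14 mm high and 75 mm deep. The bed runs on 100 mm in front of the mouth (150 mm wide) as a loading ledge, with two 10 mm high guides that flare out from the mouth over its last 50 mm.
- insert: Loose cutter insert, 0.18 kg: a flat steel plate 120 x 60 x 5 mm (x, y, z) with a red line across it at half length and a black upright grip on its rear half. Origin: underside of the plate at the middle of the red line, so its bare leading end is at x = +60 mm. The grip is a slab 44 mm long (along x), 14 mm thick (along y), centred at x = -36 mm, its top 55 mm above the plate's underside.
- selector (a joint): Angle of the selector lever (rad): 0 in the parked notch at the left end (no stud), growing as the lever swings round anticlockwise seen from above to the right end. Four sprung notches at 0, 0.48, 0.96 and 1.44; between them it must be pushed over a hump (about 4 to 5 N at the knob), near a notch it snaps in.
- selector_pivot (a point): The lever's upright pivot axis, at the slicer's top face, 90 mm above the table.
- selector_knob (a point): Middle of the lever's knob, a black upright cylinder 28 mm in diameter and 52 mm tall (from 16 to 68 mm above the slicer's top), 115 mm from the pivot; this point is 42 mm above the slicer's top. x points outward from the pivot.
- selector_mark (a point): Point on the lever's centre line, 152 mm from the pivot, just beyond the red pointer tip; it stands over a stud when the lever is in that stud's notch.
- stud_lime: Lime-green stud, 20 mm in diameter and 4 mm high, on the slicer's top 152 mm from the pivot, outside the notch it marks. Origin at the centre of its underside. The orange and white studs mark the other two notches; which notch has which varies.
- shot_glass: Bystander: frosted acrylic shot glass, 52 mm across, 65 mm tall, origin under its centre.
- copper_mug: Bystander: dented copper mug, 86 mm across, 90 mm tall, handle to +y, origin under its centre.
- reamer: Bystander: lime-green plastic citrus reamer lying along its x, 150 mm long, 45 mm high, origin under its middle.
- jigger: Bystander: steel jigger, 46 mm across, 100 mm tall, origin under its centre.
- shaker: Bystander: steel cocktail shaker, 86 mm across, 193 mm tall, origin under its centre.
- coasters: Bystander: stack of cork coasters, 96 mm across, 24 mm tall, origin under its centre.
Not all that is in view belongs to the job. What is shaped like the insert but blue or pink is not meant.

How it is judged:
By the outcome, as a careful person would: the job done as asked, in the order asked, and still so for the second after the job is handed in, with the robot touching nothing.
It also fails if it takes over 61 s, if anything falls off the work surface, if the arm or the gripper's body presses on something with over 40 N, if the wrist force passes 120 N, or if a joint passes its speed limit or range.

## Working session

There is one attempt and no reset: what is moved stays moved. The work goes in short steps, Python scripts to look and compute and a tool call to move; the robot and the scene stay as the last step left them, time stands still between calls to the robot, and variables do not carry over. Pictures are saved under pics/ and viewed, at most 13 in all, crops included, and the job is handed in when it is done.

Besides the shell and the picture viewer there is one more tool, called after "Call:" as name(argument=value, ...) on one line, values as JSON. step_arm: Moves the arm, as the interface text tells. Shifts and turns lie within -1 to 1; 1 stands for 0.12 m of shift or 90 degrees of turn. Its arguments: {"type":"object","properties":{"rows":{"type":"array","items":{"type":"array","items":{"type":"number"}}},"grip_force":{"type":"number"}},"required":["rows"]}

```bash
mkdir -p pics; cat > h.py <<'E'
import numpy as np, cv2
from station import readout, eyes, workorder
def cam(n):
    p=eyes.camera_params(n); K=np.array(p["mtx"]); d=np.array(p["dist_coeffs"])
    if "R" in p: R=np.array(p["R"]); t=np.array(p["t"])
    else:
        o=readout.get_obs(); H=np.array(p["hand_eye"]); Rt=np.array(o["tcp_rot"]); tt=np.array(o["tcp_pos"])
        Rc=Rt@H[:3,:3]; c=Rt@H[:3,3]+tt; R=Rc.T; t=-R@c
    return K,d,R,t
def ray(c,uv,z):
    K,d,R,t=c
    u=cv2.undistortPoints(np.array(uv,float).reshape(-1,1,2),K,d).reshape(-1,2)
    D=np.c_[u,np.ones(len(u))]@R; C=-R.T@t
    return C+D*((z-C[2])/D[:,2])[:,None]
def proj(c,X):
    K,d,R,t=c
    return cv2.projectPoints(np.array(X,float).reshape(-1,1,3),cv2.Rodrigues(R)[0],t,K,d)[0].reshape(-1,2)
def snap(n,f):
    c=cam(n); im=np.array(eyes.read_camera(n)); np.savez("pics/"+f+".npz",im=im,K=c[0],d=c[1],R=c[2],t=c[3])
    return c,im
def load(f):
    z=np.load("pics/"+f+".npz"); return (z["K"],z["d"],z["R"],z["t"]),z["im"]
def save(im,f,s=1.5):
    cv2.imwrite("pics/"+f+".png",cv2.resize(im[:,:,::-1],None,fx=s,fy=s,interpolation=cv2.INTER_CUBIC))
E
python3 - <<'E'
from h import *
for n in("scene","top"):
    c,im=snap(n,n+"0"); save(im,n+"0",1.5); print(n,-c[2].T@c[3],c[2][2])
o=readout.get_obs(); print(o["t"],o["tcp_rot"],o["tcp_pos"],o["grip_width"])
E
```

```text
scene [ 1.0808433  -0.62198518  1.26472431] [-0.40488609  0.42121914 -0.81156743]
top [ 0.32072595 -0.04258033  1.22505793] [ 1.78585799e-01 -9.44978991e-04 -9.83923889e-01]
0.1 [[-9.00553931e-01  4.34743120e-01 -1.01797420e-03]
 [ 4.34744193e-01  9.00552948e-01 -1.36903914e-03]
 [ 3.21559316e-04 -1.67545196e-03 -9.99998545e-01]] [0.24976771 0.5174566  0.30182923] 0.09161727416163529
```

View pics/top0.png

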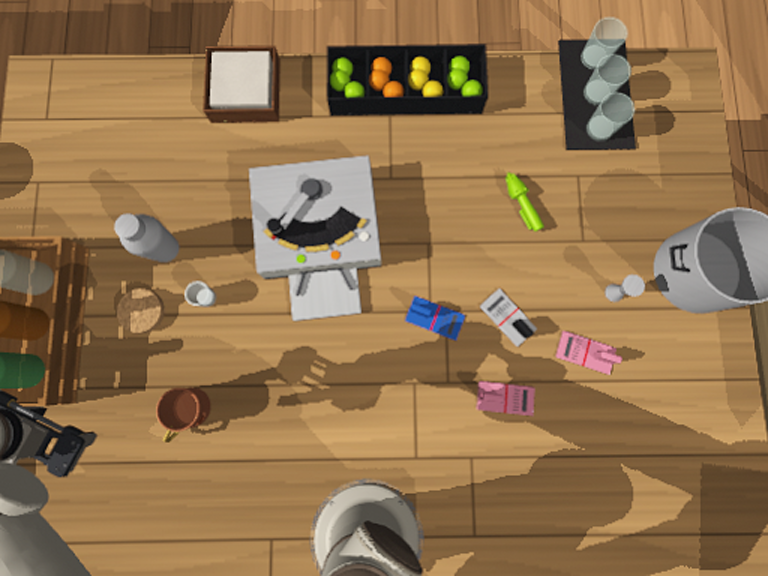

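View pics/scene0.png

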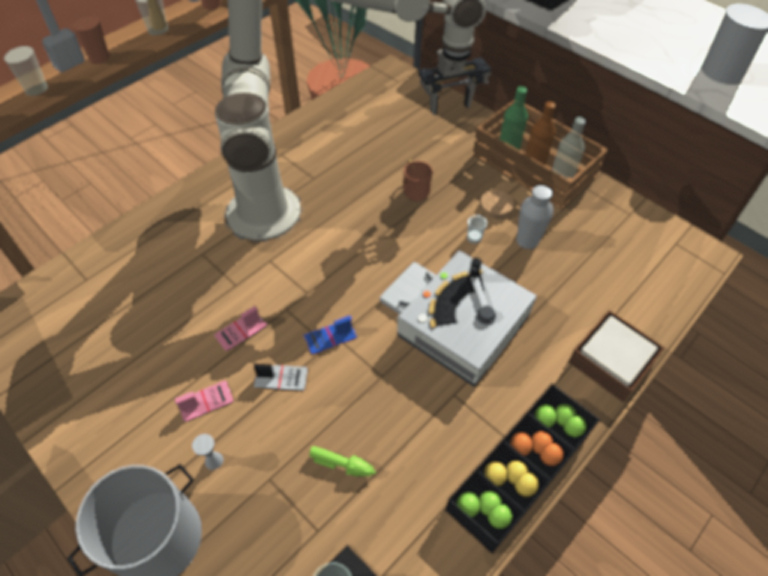

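Top view (×1.5): the candidates are steel at (508,317), blue at (435,317), and pink at (590,352) and (506,398). The steel one with the black grip at (522,328) matches the description, and its bare end points up-left. The slicer is at (315,215) with its ledge at (325,293). The lever knob is at (275,226) and the lime stud at (301,258). I'll measure these and confirm in a crop.

```bash
cat > m.py <<'E'
from h import *
c,im=load("top0")
hsv=cv2.cvtColor(im,cv2.COLOR_RGB2HSV)
def blob(m,x0,x1,y0,y1):
    k=np.zeros(m.shape,np.uint8); k[y0:y1,x0:x1]=(m[y0:y1,x0:x1]*255).astype(np.uint8); return k
H,S,V=[hsv[...,i].astype(int) for i in range(3)]
def rectpts(k):
    cs,_=cv2.findContours(k,cv2.RETR_EXTERNAL,cv2.CHAIN_APPROX_NONE); q=max(cs,key=cv2.contourArea); return q,cv2.minAreaRect(q)
# insert
k=blob((S<60)&(V>110)|((S<90)&(V<60)),315,362,188,235)
k=cv2.morphologyEx(k,cv2.MORPH_CLOSE,np.ones((5,5)))
q,r=rectpts(k); print("ins rect px",r)
red=blob((S>100)&((H<8)|(H>172))&(V>120),318,360,190,233); yy,xx=np.nonzero(red)
P=ray(c,np.c_[xx,yy],0.005)[:,:2]; m=P.mean(0); u,s,v=np.linalg.svd(P-m); print("red",len(xx),xx.mean(),yy.mean(),m,"dir",v[0],(P-m)@v[0].T@np.ones(1) if 0 else np.ptp((P-m)@v[0]))
# slicer top
k=blob((S<45)&(V>120),155,262,95,190)
q,r=rectpts(k); hull=cv2.convexHull(q)
ap=cv2.approxPolyDP(hull,4,True).reshape(-1,2); print("slicer hull",ap.tolist())
for n,m_,z in(("lime",(H>35)&(H<65)&(S>140)&(V>90),.094),("orange",(H>5)&(H<16)&(S>190)&(V>150),.094)):
    k=blob(m_,185,250,155,182); yy,xx=np.nonzero(k); print(n,len(xx),xx.mean(),yy.mean(),ray(c,[[xx.mean(),yy.mean()]],z))
a=cv2.resize(im[95:220,155:265],None,fx=5,fy=5,interpolation=cv2.INTER_CUBIC)[:600]
b=cv2.resize(im[180:245,312:370],None,fx=4,fy=4,interpolation=cv2.INTER_CUBIC)
o=np.zeros((600,800,3),np.uint8); o[:,:550]=a; o[:b.shape[0],555:555+b.shape[1]]=b
save(o,"crop0",1)
E
python3 m.py
```

```text
ins rect px ((338.3638610839844, 211.221435546875), (37.662357330322266, 18.557601928710938), 46.84760665893555)
red 19 338.2105263157895 211.42105263157896 [ 0.45036201 -0.31369641] dir [-0.66339598  0.74826851] 0.054839614215393136
slicer hull [[245, 104], [253, 175], [238, 189], [193, 189], [171, 181], [166, 112]]
lime 22 200.0909090909091 172.0909090909091 [[0.5693658  0.13020528 0.094     ]]
orange 4 223.0 169.5 [[0.57672987 0.05879651 0.094     ]]
```

View pics/crop0.png

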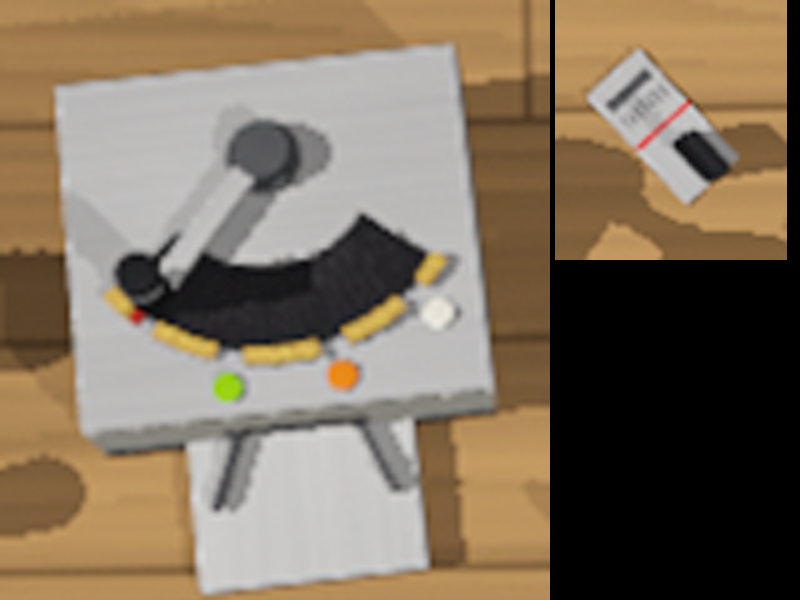

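The crop confirms the steel insert: black grip at the lower right, bare end at the upper left. The lime stud is at crop (228,387), in the first notch past the parked one.

```bash
cat > m2.py <<'E'
from h import *
c,im=load("top0")
f=lambda p,z:ray(c,np.array(p)/5+[155-.4,95-.4],z)[:,:2]
C=f([[55,87],[455,44],[495,397],[80,433]],.09)
print("top corners",C.round(4).tolist(),[np.linalg.norm(C[i]-C[(i+1)%4]).round(4) for i in range(4)])
a=lambda v:np.degrees(np.arctan2(v[1],v[0]))
print("yaw",a(C[0]-C[3]),a(C[1]-C[2]),a(C[0]-C[1])-90,a(C[3]-C[2])-90)
L=f([[200,592],[428,568]],.02);print("ledge front",L,np.linalg.norm(L[0]-L[1]),a(L[0]-L[1])-90)
S=f([[228,387],[342,375],[438,313]],.094);print("studs",S)
print("pivot",f([[262,150]],.09+.02), "knobtop",f([[140,275]],.158))
# circle through the studs
A=np.c_[2*S,np.ones(3)];s=np.linalg.solve(A,(S**2).sum(1));print("centre",s[:2],np.sqrt(s[2]+s[:2]@s[:2]),[a(x-s[:2]) for x in S])
g=lambda p,z:ray(c,np.array([[(x-555)/4+312-.4,y/4+180-.4] for x,y in p]),z)[:,:2]
I=g([[585,97],[638,50],[738,158],[690,203]],.005);print("ins",I.mean(0),a(I[0]+I[1]-I[2]-I[3]),a(I[0]-I[1])-90,a(I[3]-I[2])-90,[np.linalg.norm(I[i]-I[(i+1)%4]).round(4) for i in range(4)])
print(eyes.camera_params("wrist")["hand_eye"])
E
python3 m2.py
```

```text
top corners [[0.7698, 0.2446], [0.7959, -0.0134], [0.562, -0.0366], [0.5424, 0.2222]] [np.float64(0.2593), np.float64(0.235), np.float64(0.2595), np.float64(0.2285)]
yaw 5.631330338753631 5.669792594967329 5.782345175966526 4.332894446935995
ledge front [[0.44953593 0.15742424]
 [0.46332322 0.00884524]] 0.14921732420395864 5.301544487447131
studs [[ 0.56965156  0.12986929]
 [ 0.57640999  0.0587955 ]
 [ 0.61554009 -0.00140364]]
pivot [[0.71848839 0.10815138]] knobtop [[0.62440271 0.17338836]]
centre [0.71818758 0.10813541] 0.15011766132589735 [np.float64(171.67551788709042), np.float64(-160.81163219196085), np.float64(-133.1397594927677)]
ins [ 0.4509246  -0.31454581] 41.680257774057345 40.31124252722327 41.19542421183007 [np.float64(0.06), np.float64(0.1194), np.float64(0.055), np.float64(0.1203)]
[[-1.02204582e-03 -9.61475239e-01 -2.74889652e-01  7.70900698e-02]
 [ 9.99999437e-01 -9.04146606e-04 -5.55607210e-04 -1.43171921e-03]
 [ 2.85662029e-04 -2.74890065e-01  9.61475621e-01 -8.24833256e-02]
 [ 0.00000000e+00  0.00000000e+00  0.00000000e+00  1.00000000e+00]]
```

Call:
step_arm(rows=[[1, -0.73, -1, 0, 0, 0, 0], [1, -0.73, -1, 0, 0, 0, 0], [1, -0.73, -1, 0, 0, 0, 0], [1, -0.73, -1, 0, 0, 0, 0], [1, -0.73, -1, 0, 0, 0, 0]])

```text
t: 0.52
tcp_pos: [0.277, 0.3684, 0.3021]
tcp_rot: [[-0.899, 0.438, -0.0], [0.438, 0.899, -0.002], [-0.0, -0.002, -1.0]]
wrist_force: [0.9, 0.2, -0.2]
grip_width: 0.0921
finger_force: 0.0
```

Call:
step_arm(rows=[[1, -0.73, -1, 0, 0, 0, 0], [1, -0.73, -1, 0, 0, 0, 0], [1, -0.73, -1, 0, 0, 0, 0], [1, -0.73, -1, 0, 0, 0, 0], [1, -0.73, -1, 0, 0, 0, 0]])

```text
t: 0.93
tcp_pos: [0.304, 0.2229, 0.3025]
tcp_rot: [[-0.899, 0.439, 0.001], [0.439, 0.899, -0.001], [-0.001, -0.001, -1.0]]
wrist_force: [0.5, -0.2, 0.1]
grip_width: 0.0917
finger_force: 0.0
```

Call:
step_arm(rows=[[1, -0.73, -1, 0, 0, 0, 0], [1, -0.73, -1, 0, 0, 0, 0], [1, -0.73, -1, 0, 0, 0, 0], [1, -0.73, -1, 0, 0, 0, 0], [1, -0.73, -1, 0, 0, 0, 0]])

```text
t: 1.35
tcp_pos: [0.331, 0.0769, 0.3029]
tcp_rot: [[-0.898, 0.44, 0.001], [0.44, 0.898, -0.001], [-0.001, -0.001, -1.0]]
wrist_force: [-0.8, 0.9, -0.0]
grip_width: 0.0918
finger_force: 0.0
```

Call:
step_arm(rows=[[1, -0.73, -1, 0, 0, 0, 0], [1, -0.73, -1, 0, 0, 0, 0], [1, -0.73, -1, 0, 0, 0, 0], [1, -0.73, -1, 0, 0, 0, 0], [1, -0.73, -1, 0, 0, 0, 0]])

```text
t: 1.77
tcp_pos: [0.3579, -0.069, 0.3028]
tcp_rot: [[-0.899, 0.438, 0.0], [0.438, 0.899, -0.0], [-0.0, -0.0, -1.0]]
wrist_force: [-0.3, 1.1, -0.1]
grip_width: 0.0918
finger_force: 0.0
```

Call:
step_arm(rows=[[1, -0.75, -0.9, 0, 0, 0, 0.625], [1, -0.75, -0.9, 0, 0, 0, 0.625], [1, -0.75, -0.9, 0, 0, 0, 0.625], [1, -0.75, -0.9, 0, 0, 0, 0.625], [1, -0.75, -0.9, 0, 0, 0, 0.625], [1, -0.75, -0.9, 0, 0, 0, 0.625], [1, -0.75, -0.9, 0, 0, 0, 0.625], [1, -0.75, -0.9, 0, 0, 0, 0.625]])

```text
t: 2.43
tcp_pos: [0.3921, -0.2013, 0.3023]
tcp_rot: [[-0.134, 0.991, -0.0], [0.991, 0.134, 0.002], [0.002, 0.0, -1.0]]
wrist_force: [-0.1, -0.3, 0.0]
grip_width: 0.0922
finger_force: 0.0
```

Call:
step_arm(rows=[[1, -1, 0.07, 0, 0, 0, 0.625], [1, -1, 0.07, 0, 0, 0, 0.625], [1, -1, 0.07, 0, 0, 0, 0.625], [1, -1, 0.07, 0, 0, 0, 0.625], [1, -1, 0.07, 0, 0, 0, 0.625], [1, -1, 0.07, 0, 0, 0, 0.625], [1, -1, 0.07, 0, 0, 0, 0.625], [1, -1, 0.07, 0, 0, 0, 0.625]])

```text
t: 3.1
tcp_pos: [0.4177, -0.3187, 0.3022]
tcp_rot: [[0.749, 0.662, 0.0], [0.662, -0.749, 0.002], [0.001, -0.001, -1.0]]
wrist_force: [0.2, 0.1, -0.1]
grip_width: 0.0924
finger_force: 0.0
```

```bash
python3 - <<'E'
from h import *
c,im=snap("wrist","w1"); save(im,"w1",1.5)
G=[0.4222,-0.3391,.05];print(proj(c,[[.4507,-.314,.005],G]))
E
```

```text
[[267.69437049 143.84973786]
 [268.97344295 183.24851877]]
```

View pics/w1.png

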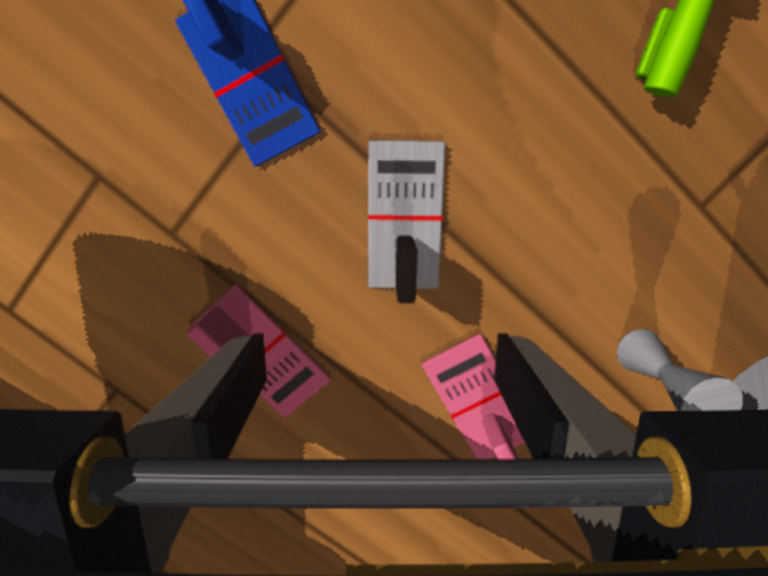

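```bash
python3 - <<'E'
from h import *
c,im=load("w1"); hsv=cv2.cvtColor(im,cv2.COLOR_RGB2HSV).astype(int); H,S,V=[hsv[...,i] for i in range(3)]
m=np.zeros(H.shape,bool); m[135:155,240:302]=True; m&=(S>120)&((H<8)|(H>172))
y,x=np.nonzero(m); P=ray(c,np.c_[x,y],.005)[:,:2]; o=P.mean(0); v=np.linalg.svd(P-o)[2][0]; v=v*np.sign(v[1])
print("red",o,len(x),np.degrees(np.arctan2(v[1],v[0]))-90,np.ptp((P-o)@v))
q=np.array([[369,141],[445,142],[440,289],[369,289]])/1.5-.2; Q=ray(c,q,.005)[:,:2]; a=lambda w:np.degrees(np.arctan2(w[1],w[0]))
print(Q.mean(0),a(Q[0]+Q[1]-Q[2]-Q[3]),a(Q[0]-Q[1])-90,[np.linalg.norm(Q[i]-Q[(i+1)%4]).round(4) for i in range(4)])
g=ray(c,np.array([[397,240],[416,240],[397,299],[415,299]])/1.5-.2,.055)[:,:2]; 
ob=readout.get_obs(); R=np.array(ob["tcp_rot"]);t=np.array(ob["tcp_pos"])
T=lambda p,z:((np.c_[p,np.full(len(p),z)]-t)@R).round(4)
print("red tool",T(o[None],.005),"grip top",T(g,.055).tolist())
ct,_=load("top0"); j=ray(ct,np.array([[632,286],[612,293]])/1.5,.0)[:, :2]; j2=ray(ct,np.array([[632,286]])/1.5,.1)[:,:2]; print("jigger",j,T(j2,.1),t)
E
```

```text
red [ 0.45146021 -0.31655666] 164 40.45588588887205 0.061142893909916174
[ 0.45149788 -0.31756009] 41.28042835845101 40.77440051901752 [np.float64(0.0594), np.float64(0.1197), np.float64(0.0603), np.float64(0.1204)]
red tool [[0.0265 0.0209 0.2972]] grip top [[0.017, 0.013, 0.2472], [0.017, 0.0266, 0.2472], [-0.0273, 0.0136, 0.2472], [-0.0273, 0.0269, 0.2472]]
jigger [[ 0.51697073 -0.59517653]
 [ 0.50179166 -0.54956486]] [[-0.0902  0.229   0.2019]] [ 0.41771243 -0.31873818  0.30223139]
```

Call:
step_arm(rows=[[1, -0.1, 0.17, 0.3, 0, 0, 0.007], [1, -0.1, 0.17, 0.6, 0, 0, 0.007], [1, -0.1, 0.17, 0.85, 0, 0, 0.007], [1, -0.1, 0.17, 0.85, 0, 0, 0.007], [1, -0.1, 0.17, 0.85, 0, 0, 0.007]])

```text
t: 3.57
tcp_pos: [0.421, -0.342, 0.1993]
tcp_rot: [[0.752, 0.66, -0.002], [0.66, -0.752, 0.004], [0.001, -0.004, -1.0]]
wrist_force: [0.5, 1.0, 1.2]
grip_width: 0.0919
finger_force: 0.0
```

Call:
step_arm(rows=[[1, 0, 0, 0.2, 0, 0, 0], [1, 0, 0, 0.4, 0, 0, 0], [1, 0, 0, 0.6, 0, 0, 0], [1, 0, 0, 0.75, 0, 0, 0], [1, 0, 0, 0.83, 0, 0, 0], [1, 0, 0, 0.83, 0, 0, 0], [1, 0, 0, 0.83, 0, 0, 0]])

```text
t: 4.15
tcp_pos: [0.4217, -0.3447, 0.1029]
tcp_rot: [[0.753, 0.658, 0.002], [0.658, -0.753, -0.002], [-0.0, 0.003, -1.0]]
wrist_force: [0.8, 0.6, 0.2]
grip_width: 0.0917
finger_force: 0.0
```

Call:
step_arm(rows=[[-1, 0, 0, 0, 0, 0, 0], [-1, 0, 0, 0, 0, 0, 0], [-1, 0, 0, 0, 0, 0, 0], [-1, 0, 0, 0, 0, 0, 0], [-1, 0, 0, 0, 0, 0, 0], [-1, 0, 0, 0, 0, 0, 0], [-1, 0, 0, 0, 0, 0, 0], [-1, 0, 0, 0, 0, 0, 0]], grip_force=30)

```text
t: 4.82
tcp_pos: [0.4205, -0.3441, 0.1011]
tcp_rot: [[0.754, 0.657, -0.0], [0.657, -0.754, 0.0], [-0.0, -0.0, -1.0]]
wrist_force: [-0.8, -0.2, 0.2]
grip_width: 0.0405
finger_force: 0.0
```

Call:
step_arm(rows=[[-1, 0, 0, 0, 0, 0, 0], [-1, 0, 0, 0, 0, 0, 0], [-1, 0, 0, 0, 0, 0, 0], [-1, 0, 0, 0, 0, 0, 0]])

```text
t: 5.15
tcp_pos: [0.4204, -0.344, 0.101]
tcp_rot: [[0.754, 0.657, -0.0], [0.657, -0.754, 0.0], [-0.0, -0.001, -1.0]]
wrist_force: [-1.1, 0.7, 1.5]
grip_width: 0.0138
finger_force: 5.9
```

Call:
step_arm(rows=[[-1, 0, 0, 0, 0, 0, 0], [-1, 0, 0, -0.15, 0, 0, 0], [-1, 0, 0, -0.4, 0, 0, 0], [-1, 0, 0, -0.65, 0, 0, 0], [-1, 0, 0, -0.83, 0, 0, 0], [-1, 0, 0, -0.83, 0, 0, 0], [-1, 0, 0, -0.83, 0, 0, 0]])

```text
t: 5.73
tcp_pos: [0.4208, -0.3444, 0.2011]
tcp_rot: [[0.754, 0.657, 0.001], [0.657, -0.754, -0.002], [-0.0, 0.002, -1.0]]
wrist_force: [-0.2, 0.4, -2.5]
grip_width: 0.0135
finger_force: 30.0
```

Call:
step_arm(rows=[[-1, 0.15, -0.18, 0, 0, 0, 0], [-1, 0.35, -0.43, 0, 0, 0, 0], [-1, 0.55, -0.68, 0, 0, 0, 0], [-1, 0.73, -0.92, 0, 0, 0, 0], [-1, 0.73, -0.92, 0, 0, 0, 0]])

```text
t: 6.15
tcp_pos: [0.4115, -0.1967, 0.1965]
tcp_rot: [[0.751, 0.66, -0.007], [0.66, -0.751, 0.008], [0.0, -0.011, -1.0]]
wrist_force: [-0.1, 0.2, -2.8]
grip_width: 0.0138
finger_force: 30.0
```

Call:
step_arm(rows=[[-1, 0.18, -0.22, 0, 0, 0, 0], [-1, 0.36, -0.44, 0, 0, 0, 0], [-1, 0.55, -0.68, 0, 0, 0, 0], [-1, 0.73, -0.92, 0, 0, 0, 0], [-1, 0.73, -0.92, 0, 0, 0, 0]])

```text
t: 6.57
tcp_pos: [0.405, -0.0573, 0.1976]
tcp_rot: [[0.75, 0.661, -0.006], [0.661, -0.75, 0.005], [-0.001, -0.008, -1.0]]
wrist_force: [0.1, -0.0, -3.2]
grip_width: 0.0138
finger_force: 30.0
```

Call:
step_arm(rows=[[-1, 0.18, -0.22, 0, 0, 0, 0.06], [-1, 0.36, -0.44, 0, 0, 0, 0.13], [-1, 0.55, -0.68, 0, 0, 0, 0.2], [-1, 0.73, -0.92, 0, 0, 0, 0.27], [-1, 0.73, -0.92, 0, 0, 0, 0.34], [-1, 0.73, -0.92, 0, 0, 0, 0.4], [-1, 0.73, -0.92, 0, 0, 0, 0.4], [-1, 0.73, -0.92, 0, 0, 0, 0.4]])

```text
t: 7.23
tcp_pos: [0.4002, 0.078, 0.1992]
tcp_rot: [[0.996, 0.092, -0.003], [0.092, -0.996, 0.0], [-0.003, -0.0, -1.0]]
wrist_force: [-0.5, 0.0, -2.6]
grip_width: 0.0136
finger_force: 30.0
```

```bash
python3 - <<'E'
from h import *
o=readout.get_obs(); print(o["tcp_pos"],o["tcp_rot"],o["grip_width"],o["finger_force"],o["joint_pos"])
c,im=snap("wrist","w2"); save(im,"w2",1.5)
E
```

```text
[0.40020557 0.07799445 0.19917677] [[ 9.95781053e-01  9.17117671e-02 -3.00774666e-03]
 [ 9.17126627e-02 -9.95785500e-01  1.60909250e-04]
 [-2.98031324e-03 -4.36078837e-04 -9.99995464e-01]] 0.013606399289269492 29.991521537303925 [-1.05907536e-01 -1.82871037e-01  2.14936600e+00 -1.70952657e-04
  1.17810560e+00  1.37311297e+00]
```

View pics/w2.png

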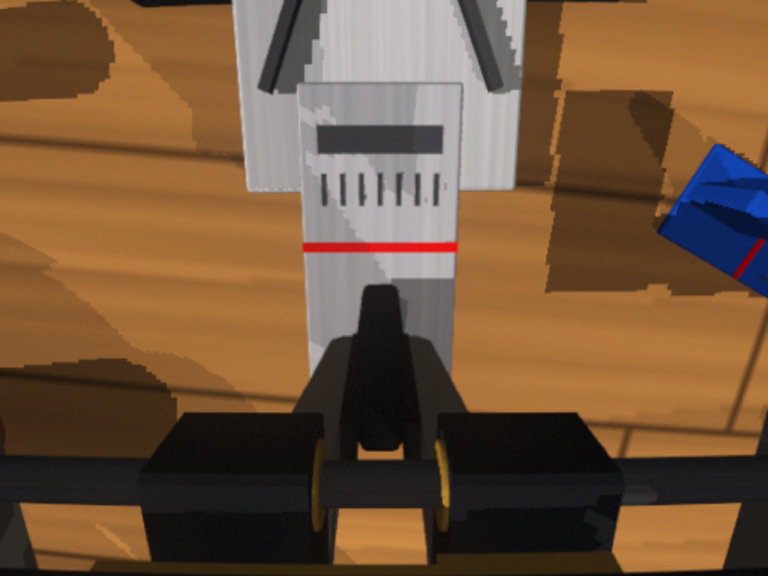

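```bash
python3 - <<'E'
from h import *
c,im=load("w2"); o=readout.get_obs(); R=np.array(o["tcp_rot"]); t=np.array(o["tcp_pos"])
hsv=cv2.cvtColor(im,cv2.COLOR_RGB2HSV).astype(int); H,S,V=[hsv[...,i] for i in range(3)]
m=np.zeros(H.shape,bool); m[155:175,195:312]=True; m&=(S>120)&((H<8)|(H>172))
y,x=np.nonzero(m); z=t[2]-.101+.005
W=lambda p,z:ray(c,np.array(p)/1.5-.2,z)[:,:2]
T=lambda p,z:(np.c_[p,np.full(len(p),z)]-t)@R
a=lambda w:np.degrees(np.arctan2(w[1],w[0]))
P=ray(c,np.c_[x,y],z)[:,:2]; q=P.mean(0); v=np.linalg.svd(P-q)[2][0]; v*=np.sign(v[1])
print("red",q,T(q[None],z),a(v)-90,np.ptp((P-q)@v))
L=W([[298,84],[462,83]],z); print("lead",L,T(L,z),a(L[0]-L[1])-90,np.linalg.norm(L[0]-L[1]))
Q=W([[248,190],[517,188],[235,20],[525,20]],.02); print("ledge",Q,a(Q[0]-Q[1])-90,a(Q[2]-Q[0]),a(Q[3]-Q[1]),np.linalg.norm(Q[0]-Q[1]))
G=W([[267,92],[495,90]],.03); print("guide ends mid",G.mean(0))
# leading yaw: side edges
E=W([[298,84],[309,345],[462,83],[452,345]],z); print("ins side yaw",a(E[0]-E[1]),a(E[2]-E[3]),"tool yaw",a(R[:2,0]))
E
```

```text
red [0.44255251 0.07988534] [[0.04238559 0.00178642 0.09589944]] 5.346082952449791 0.060171204587524035
lead [[0.49868347 0.11480992]
 [0.50430176 0.05673361]] [[ 0.10146573 -0.0278772   0.09576892]
 [ 0.10176769  0.03046945  0.09575002]] 5.525588604003289 0.05834743500717266
ledge [[0.45121561 0.15466136]
 [0.4658253  0.00648116]
 [0.53629067 0.16304343]
 [0.54963854 0.01618824]] 5.630827449163718 5.626935113349443 6.6064446982977865 0.14889867463497133
guide ends mid [0.50778141 0.08591876]
ins side yaw 5.098539385305661 5.54953061051398 tool yaw 5.229066282629826
```

Call:
step_arm(rows=[[-1, 0, 0, 0.15, 0, 0, -0.003], [-1, 0, 0, 0.3, 0, 0, -0.003], [-1, 0, 0, 0.45, 0, 0, -0.003], [-1, 0, 0, 0.55, 0, 0, -0.003], [-1, 0, 0, 0.6, 0, 0, -0.003], [-1, 0, 0, 0.62, 0, 0, -0.003], [-1, 0, 0, 0.63, 0, 0, -0.003], [-1, 0, 0, 0.63, 0, 0, -0.003]])

```text
t: 7.95
tcp_pos: [0.4013, 0.078, 0.1255]
tcp_rot: [[0.996, 0.094, 0.001], [0.094, -0.996, -0.0], [0.001, 0.0, -1.0]]
wrist_force: [-0.0, 0.5, -1.4]
grip_width: 0.0135
finger_force: 30.0
```

Call:
step_arm(rows=[[-1, 0.06, 0, 0, 0, 0, 0], [-1, 0.12, 0, 0, 0, 0, 0], [-1, 0.18, 0, 0, 0, 0, 0], [-1, 0.24, 0, 0, 0, 0, 0], [-1, 0.3, 0, 0, 0, 0, 0], [-1, 0.36, 0, 0, 0, 0, 0], [-1, 0.4, 0, 0, 0, 0, 0], [-1, 0.4, 0, 0, 0, 0, 0]])

```text
t: 8.62
tcp_pos: [0.4499, 0.0827, 0.1253]
tcp_rot: [[0.996, 0.094, 0.001], [0.094, -0.996, -0.0], [0.001, 0.0, -1.0]]
wrist_force: [0.1, 0.2, -1.9]
grip_width: 0.0137
finger_force: 30.0
```

```bash
python3 - <<'E'
from h import *
o=readout.get_obs(); print(o["tcp_pos"],o["wrist_force"],o["tcp_rot"])
c,im=snap("wrist","w3"); save(im,"w3",1.5)
E
```

```text
[0.44985236 0.08274837 0.12528146] [ 0.07232848  0.16549621 -1.91888656] [[ 9.95607010e-01  9.36262485e-02  8.98029922e-04]
 [ 9.36263283e-02 -9.95607407e-01 -4.71458943e-05]
 [ 8.89671149e-04  1.31018027e-04 -9.99999596e-01]]
```

View pics/w3.png

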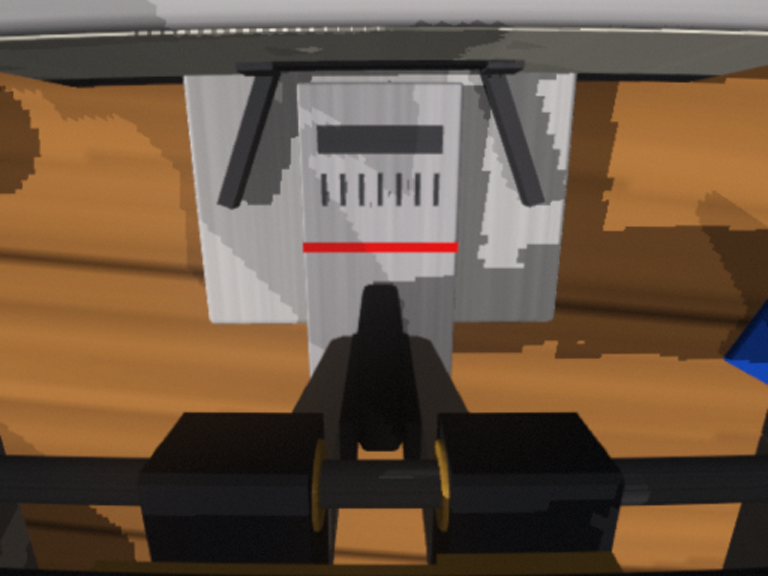

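```bash
python3 - <<'E'
from h import *
c,im=load("w3"); o=readout.get_obs(); R=np.array(o["tcp_rot"]); t=np.array(o["tcp_pos"])
hsv=cv2.cvtColor(im,cv2.COLOR_RGB2HSV).astype(int); H,S,V=[hsv[...,i] for i in range(3)]
m=np.zeros(H.shape,bool); m[155:175,195:312]=True; m&=(S>120)&((H<8)|(H>172))
y,x=np.nonzero(m); z=t[2]-.096
T=lambda p,z:((np.c_[p,np.full(len(p),z)]-t)@R)[:,:2].round(4).tolist()
print("red",T(ray(c,[[x.mean(),y.mean()]],z)[:,:2],z))
W=lambda p,z:T(ray(c,np.array(p)/1.5-.2,z)[:,:2],z)
print("joint",W([[184,74],[577,74],[210,322],[555,320]],.02)); print("guide", W([[267,72],[494,72],[230,207],[534,205]],.03))
for cx in (135,150,345,365): print(cx,im[35:65,cx].astype(int).sum(1).tolist())
E
```

```text
red [[0.0433, 0.002]]
joint [[0.1079, -0.072], [0.1078, 0.0758], [0.0089, -0.0717], [0.0096, 0.077]]
guide [[0.1066, -0.0383], [0.1066, 0.0421], [0.0591, -0.0554], [0.0597, 0.0602]]
135 [187, 188, 188, 190, 189, 190, 193, 190, 188, 185, 189, 188, 188, 198, 244, 385, 474, 486, 485, 482, 485, 487, 482, 481, 483, 480, 484, 481, 483, 484]
150 [185, 187, 192, 186, 193, 190, 191, 190, 192, 192, 190, 189, 194, 194, 250, 409, 456, 471, 466, 469, 467, 472, 468, 471, 467, 473, 462, 470, 471, 474]
345 [273, 276, 275, 267, 250, 208, 186, 177, 184, 177, 132, 101, 135, 239, 305, 315, 318, 318, 324, 318, 319, 317, 323, 322, 321, 318, 318, 320, 318, 319]
365 [275, 279, 274, 279, 276, 279, 271, 268, 254, 250, 248, 244, 253, 291, 314, 325, 320, 346, 497, 555, 563, 562, 564, 565, 566, 571, 564, 568, 567, 567]
```

Call:
step_arm(rows=[[-1, 0, 0, 0.02, 0, 0, 0], [-1, 0.06, 0, 0.02, 0, 0, 0], [-1, 0.12, 0, 0.02, 0, 0, 0], [-1, 0.18, 0, 0.02, 0, 0, 0], [-1, 0.24, 0, 0.02, 0, 0, 0], [-1, 0.28, 0, 0.02, 0, 0, 0], [-1, 0.3, 0, 0.02, 0, 0, 0], [-1, 0.3, 0, 0.02, 0, 0, 0]])

```text
t: 9.33
tcp_pos: [0.4852, 0.0861, 0.1228]
tcp_rot: [[0.996, 0.094, 0.0], [0.094, -0.996, -0.0], [0.0, 0.0, -1.0]]
wrist_force: [-0.1, 0.9, -0.7]
grip_width: 0.0138
finger_force: 30.0
```

Call:
step_arm(rows=[[-1, 0.05, 0, 0, 0, 0, 0], [-1, 0.1, 0, 0, 0, 0, 0], [-1, 0.15, 0, 0, 0, 0, 0], [-1, 0.2, 0, 0, 0, 0, 0], [-1, 0.23, 0, 0, 0, 0, 0], [-1, 0.24, 0, 0, 0, 0, 0], [-1, 0.24, 0, 0, 0, 0, 0], [-1, 0.24, 0, 0, 0, 0, 0]])

```text
t: 10.0
tcp_pos: [0.513, 0.0888, 0.1226]
tcp_rot: [[0.996, 0.094, -0.0], [0.094, -0.996, 0.0], [-0.0, -0.0, -1.0]]
wrist_force: [0.1, 1.0, -2.2]
grip_width: 0.0136
finger_force: 30.0
```

```bash
python3 - <<'E'
from h import *
o=readout.get_obs(); print(o["tcp_pos"],o["wrist_force"])
c,im=snap("wrist","w4"); save(im,"w4",1.5)
E
```

```text
[0.51303956 0.08882182 0.12257236] [ 0.06950228  0.97226345 -2.15809809]
```

View pics/w4.png

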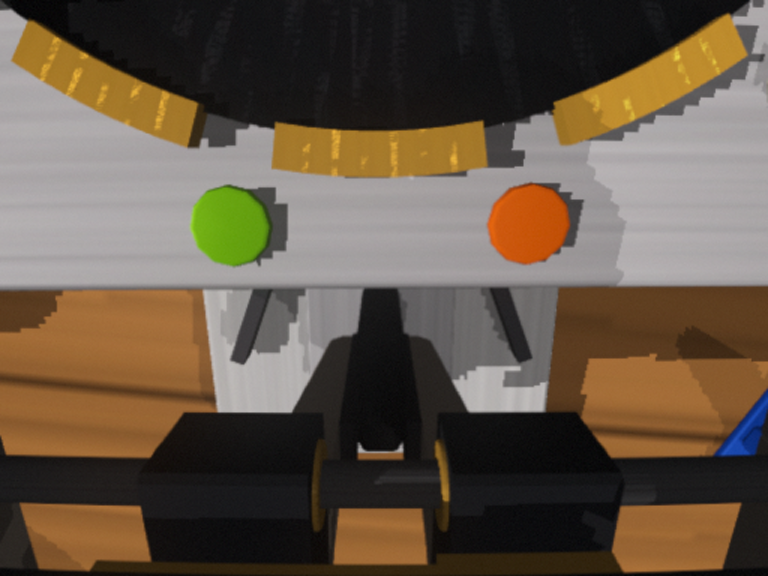

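```bash
python3 - <<'E'
from h import *
c,im=load("w4"); o=readout.get_obs(); R=np.array(o["tcp_rot"]); t=np.array(o["tcp_pos"])
T=lambda p,z:((np.c_[p,np.full(len(p),z)]-t)@R)[:,:2].round(4).tolist()
W=lambda p,z:T(ray(c,np.array(p)/1.5-.2,z)[:,:2],z)
print("top front edge",W([[50,289],[700,286]],.09),"guides end", W([[240,362],[522,360]],.03),"ledge",W([[217,411],[546,411]],.02))
hsv=cv2.cvtColor(im,cv2.COLOR_RGB2HSV).astype(int)
for n,l,h in(("lime",35,65),("orange",3,16)):
    m=(hsv[...,0]>l)&(hsv[...,0]<h)&(hsv[...,1]>180)&(hsv[...,2]>120); m[:115]=0; m[185:]=0
    y,x=np.nonzero(m); print(n,ray(c,[[x.mean(),y.mean()]],.094)[:, :2])
ct,it=snap("top","top1"); cs,s=snap("scene","scene1")
a=cv2.resize(s[150:240,240:330],(540,540),interpolation=cv2.INTER_CUBIC); save(a,"s1",1)
E
```

```text
top front edge [[0.0443, -0.0851], [0.045, 0.0854]] guides end [[-0.0047, -0.0562], [-0.0039, 0.06]] ledge [[-0.0336, -0.0721], [-0.0338, 0.0765]]
lime [[0.57062163 0.129016  ]]
orange [[0.57788063 0.0575455 ]]
```

Call:
step_arm(rows=[[-1, 0.01, 0, 0.01, 0, 0, 0], [-1, 0.018, 0, 0.02, 0, 0, 0], [-1, 0.018, 0, 0.02, 0, 0, 0], [-1, 0.018, 0, 0.02, 0, 0, 0]])

```text
t: 10.48
tcp_pos: [0.5154, 0.089, 0.121]
tcp_rot: [[0.996, 0.094, -0.0], [0.094, -0.996, -0.0], [-0.0, 0.0, -1.0]]
wrist_force: [-4.3, -0.2, 5.0]
grip_width: 0.0137
finger_force: 30.0
```

Call:
step_arm(rows=[[-0.2, 0, 0, 0, 0, 0, 0], [-0.2, 0, 0, 0, 0, 0, 0], [-0.2, 0, 0, 0, 0, 0, 0], [-0.2, 0, 0, 0, 0, 0, 0], [-0.2, 0, 0, 0, 0, 0, 0], [-0.2, 0, 0, 0, 0, 0, 0]])

```text
t: 10.98
tcp_pos: [0.5153, 0.089, 0.1202]
tcp_rot: [[0.996, 0.094, -0.0], [0.094, -0.996, -0.0], [-0.0, 0.0, -1.0]]
wrist_force: [-0.2, 0.4, 0.3]
grip_width: 0.0371
finger_force: 0.0
```

Call:
step_arm(rows=[[-0.2, 0, 0, -0.1, 0, 0, 0], [-0.2, 0, 0, -0.3, 0, 0, 0], [-0.2, 0, 0, -0.6, 0, 0, 0], [-0.2, 0, 0, -0.9, 0, 0, 0], [-0.2, 0, 0, -1, 0, 0, 0], [-0.2, 0, 0, -1, 0, 0, 0]])

```text
t: 11.48
tcp_pos: [0.5177, 0.0889, 0.2453]
tcp_rot: [[0.996, 0.094, 0.009], [0.094, -0.996, -0.001], [0.009, 0.001, -1.0]]
wrist_force: [0.6, 0.1, -0.4]
grip_width: 0.0368
finger_force: 0.0
```

Call:
step_arm(rows=[[-0.2, -0.3, 0, -0.2, 0, 0, 0], [-0.2, -0.6, 0, -0.4, 0, 0, 0], [-0.2, -0.9, 0, -0.4, 0, 0, 0], [-0.2, -1, 0, -0.4, 0, 0, 0], [-0.2, -1, 0, -0.4, 0, 0, 0], [-0.2, -1, 0, -0.4, 0, 0, 0]])

```text
t: 11.98
tcp_pos: [0.3954, 0.0778, 0.2872]
tcp_rot: [[0.996, 0.093, -0.001], [0.093, -0.996, 0.0], [-0.001, -0.0, -1.0]]
wrist_force: [0.5, 0.5, 0.1]
grip_width: 0.0367
finger_force: 0.0
```

```bash
python3 - <<'E'
from h import *
o=readout.get_obs(); print(o["tcp_pos"],o["wrist_force"],o["grip_width"])
c,im=snap("wrist","w5"); save(im,"w5",1.5)
E
```

```text
[0.39538665 0.0778177  0.28723699] [0.51041914 0.47303936 0.09806089] 0.03674525998284921
```

View pics/w5.png

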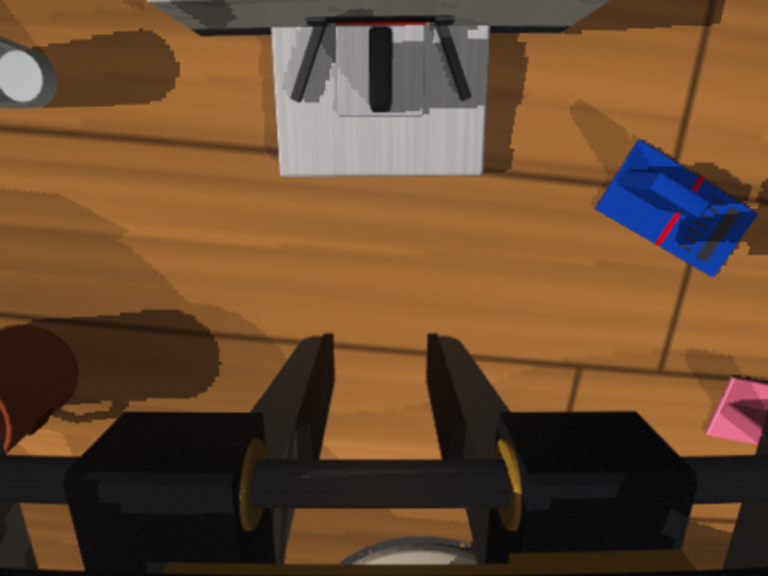

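```bash
python3 - <<'E'
from h import *
c,im=load("w5"); o=readout.get_obs(); R=np.array(o["tcp_rot"]); t=np.array(o["tcp_pos"])
T=lambda p,z:((np.c_[p,np.full(len(p),z)]-t)@R)[:,:2].round(4).tolist()
W=lambda p,z:T(ray(c,np.array(p)/1.5-.2,z)[:,:2],z)
print("rear",W([[337,116],[421,116]],.025),"ledge",W([[281,176],[483,175]],.02),"joint",W([[272,27],[490,26]],.02))
hsv=cv2.cvtColor(im,cv2.COLOR_RGB2HSV).astype(int)
m=(hsv[...,1]>120)&((hsv[...,0]<8)|(hsv[...,0]>172)); m[25:]=0; m[:,:225]=0;m[:,300:]=0
y,x=np.nonzero(m); print("red px",len(x),x.min(),x.max(),y.min(),y.max(), T(ray(c,[[x.mean(),y.mean()]],.025)[:,:2],.025))
for col in(270,318,): print(im[70:125,col].astype(int).sum(1).tolist())
a=cv2.resize(im[5:85,205:305],None,fx=6,fy=6,interpolation=cv2.INTER_CUBIC); save(a,"c5",1)
E
```

```text
rear [[0.1024, -0.0287], [0.1023, 0.0301]] ledge [[0.0612, -0.0713], [0.0618, 0.0769]] joint [[0.1609, -0.0721], [0.1613, 0.0764]]
red px 166 225 283 13 16 [[0.1619, 0.0008]]
[310, 304, 301, 320, 404, 494, 478, 399, 498, 523, 523, 527, 525, 525, 524, 527, 524, 524, 526, 522, 521, 520, 524, 519, 525, 521, 520, 522, 518, 517, 521, 522, 520, 522, 521, 520, 519, 519, 520, 523, 516, 522, 525, 522, 511, 485, 419, 317, 310, 312, 308, 306, 307, 311, 311]
[400, 469, 490, 513, 510, 514, 515, 518, 512, 516, 513, 518, 518, 514, 515, 514, 516, 513, 518, 513, 512, 513, 514, 509, 512, 509, 514, 513, 511, 510, 510, 512, 514, 509, 510, 511, 513, 511, 512, 509, 515, 511, 512, 513, 504, 469, 401, 288, 309, 316, 316, 306, 310, 308, 309]
```

View pics/c5.png

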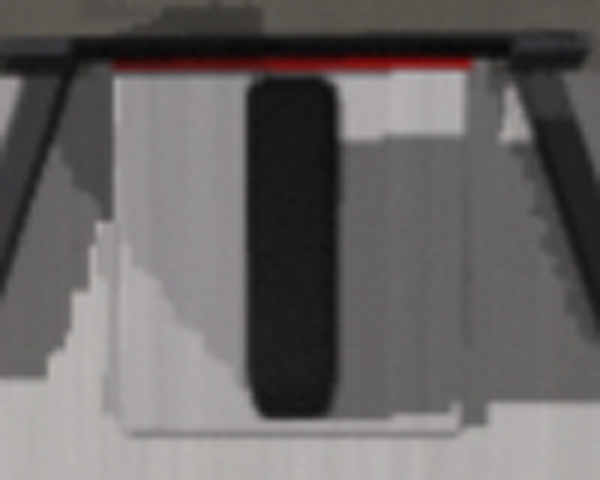

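Call:
step_arm(rows=[[0.6, 0.25, -0.08, 0, 0, 0, 0], [0.6, 0.55, -0.18, 0, 0, 0, 0], [0.6, 0.85, -0.27, 0, 0, 0, 0], [0.6, 0.99, -0.32, 0, 0, 0, 0], [0.6, 0.99, -0.32, 0, 0, 0, 0], [0.6, 0.99, -0.32, 0, 0, 0, 0]])

```text
t: 12.53
tcp_pos: [0.511, 0.1273, 0.2868]
tcp_rot: [[0.996, 0.094, -0.003], [0.094, -0.996, -0.0], [-0.003, -0.0, -1.0]]
wrist_force: [0.2, 0.3, 0.3]
grip_width: 0.0726
finger_force: 0.0
```

Call:
step_arm(rows=[[0.6, 0.25, -0.08, 0, 0, 0, 0.07], [0.6, 0.55, -0.18, 0, 0, 0, 0.14], [0.6, 0.85, -0.27, 0, 0, 0, 0.21], [0.6, 0.99, -0.32, 0, 0, 0, 0.28], [0.6, 0.99, -0.32, 0, 0, 0, 0.3], [0.6, 0.99, -0.32, 0, 0, 0, 0.3], [0.6, 0.99, -0.32, 0, 0, 0, 0.3]])

```text
t: 13.12
tcp_pos: [0.6245, 0.176, 0.2878]
tcp_rot: [[0.93, -0.368, -0.001], [-0.368, -0.93, -0.0], [-0.001, 0.001, -1.0]]
wrist_force: [0.2, -0.1, 0.3]
grip_width: 0.0734
finger_force: 0.0
```

```bash
python3 - <<'E'
from h import *
o=readout.get_obs(); R=np.array(o["tcp_rot"]); t=np.array(o["tcp_pos"]); print(t,R[:,1],o["grip_width"])
c,im=snap("wrist","w6")
hsv=cv2.cvtColor(im,cv2.COLOR_RGB2HSV).astype(int)
for n,l,h in(("lime",35,65),):
    m=(hsv[...,0]>l)&(hsv[...,0]<h)&(hsv[...,1]>180)&(hsv[...,2]>100)
    y,x=np.nonzero(m); print(n,len(x), ray(c,[[x.mean(),y.mean()]],.094)[:, :2] if len(x) else "")
print("pred knob top px",proj(c,[[.625,.1754,.158],[.7183,.1081,.11]]), "delta",(np.array([.625,.1754,.208])-t)@R/.12)
save(im,"w6",1.5)
E
```

```text
[0.62453021 0.17595904 0.28784255] [-3.67828113e-01 -9.29893460e-01  7.95133499e-04] 0.07338267741525976
lime 194 [[0.57276029 0.12960925]]
pred knob top px [[251.49809184 212.97157205]
 [287.58339707  57.19853365]] delta [0.00613987 0.00236305 0.66534987]
```

View pics/w6.png

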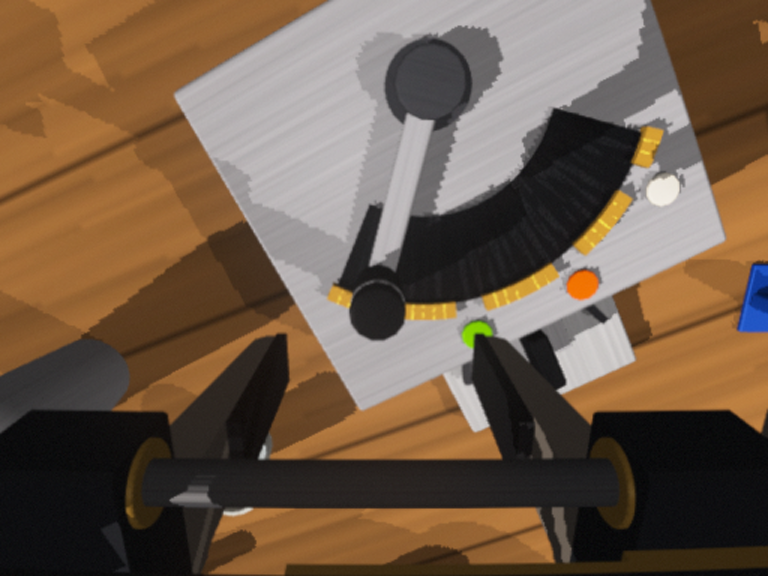

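Call:
step_arm(rows=[[0.6, 0.03, 0, 0.2, 0, 0, 0], [0.6, 0.03, 0, 0.4, 0, 0, 0], [0.6, 0.03, 0, 0.55, 0, 0, 0], [0.6, 0.03, 0, 0.64, 0, 0, 0], [0.6, 0.03, 0, 0.66, 0, 0, 0], [0.6, 0.03, 0, 0.66, 0, 0, 0], [0.6, 0.03, 0, 0.66, 0, 0, 0]])

```text
t: 13.75
tcp_pos: [0.6291, 0.1751, 0.2106]
tcp_rot: [[0.93, -0.368, 0.002], [-0.369, -0.93, 0.0], [0.002, -0.001, -1.0]]
wrist_force: [0.4, 0.1, -0.5]
grip_width: 0.0734
finger_force: 0.0
```

Call:
step_arm(rows=[[-1, 0, 0, 0, 0, 0, 0], [-1, 0, 0, 0, 0, 0, 0], [-1, 0, 0, 0, 0, 0, 0], [-1, 0, 0, 0, 0, 0, 0], [-1, 0, 0, 0, 0, 0, 0], [-1, 0, 0, 0, 0, 0, 0], [-1, 0, 0, 0, 0, 0, 0], [-1, 0, 0, 0, 0, 0, 0]], grip_force=12)

```text
t: 14.42
tcp_pos: [0.6286, 0.1752, 0.2091]
tcp_rot: [[0.93, -0.369, -0.0], [-0.369, -0.93, 0.0], [-0.0, -0.0, -1.0]]
wrist_force: [-0.5, -0.1, 1.0]
grip_width: 0.0275
finger_force: 12.0
```

Call:
step_arm(rows=[[-1, 0, 0, 0, 0, 0, 0], [-1, 0, 0, 0, 0, 0, 0]])

```text
t: 14.58
tcp_pos: [0.6285, 0.1752, 0.2091]
tcp_rot: [[0.93, -0.369, -0.0], [-0.369, -0.93, 0.0], [-0.0, -0.0, -1.0]]
wrist_force: [0.0, 1.0, 0.1]
grip_width: 0.0278
finger_force: 12.0
```

Gripped (28 mm). Now I'll swing along the arc.

Call:
step_arm(rows=[[-1, -0.012, 0.05, 0, 0, 0, 0], [-1, -0.02, 0.1, 0, 0, 0, 0], [-1, -0.027, 0.16, 0, 0, 0, 0], [-1, -0.03, 0.22, 0, 0, 0, 0], [-1, -0.028, 0.28, 0, 0, 0, 0], [-1, -0.022, 0.34, 0, 0, 0, 0], [-1, -0.012, 0.4, 0, 0, 0, 0], [-1, -0.003, 0.456, 0, 0, 0, 0]])

```text
t: 15.25
tcp_pos: [0.6078, 0.1237, 0.2091]
tcp_rot: [[0.929, -0.369, -0.0], [-0.369, -0.929, 0.0], [-0.0, -0.0, -1.0]]
wrist_force: [-1.0, 4.1, -0.6]
grip_width: 0.0276
finger_force: 12.0
```

Call:
step_arm(rows=[[-1, 0, 0, 0, 0, 0, 0], [-1, 0, 0, 0, 0, 0, 0], [-1, 0, 0, 0, 0, 0, 0]])

```text
t: 15.5
tcp_pos: [0.6079, 0.1242, 0.209]
tcp_rot: [[0.929, -0.369, -0.001], [-0.369, -0.929, -0.0], [-0.001, 0.001, -1.0]]
wrist_force: [-2.6, -0.4, 0.1]
grip_width: 0.0279
finger_force: 12.0
```

Near-zero tangential force suggests it's seated. Next: release, rise, back off to the ledge side and check.

Call:
step_arm(rows=[[0.4, 0, 0, 0, 0, 0, 0], [0.4, 0, 0, 0, 0, 0, 0], [0.4, 0, 0, 0, 0, 0, 0], [0.4, 0, 0, 0, 0, 0, 0], [0.4, 0, 0, 0, 0, 0, 0], [0.4, 0, 0, 0, 0, 0, 0], [0.4, 0, 0, 0, 0, 0, 0]])

```text
t: 16.08
tcp_pos: [0.6081, 0.1244, 0.2091]
tcp_rot: [[0.93, -0.369, 0.0], [-0.369, -0.93, -0.0], [0.0, 0.0, -1.0]]
wrist_force: [-0.3, -0.6, 0.2]
grip_width: 0.0642
finger_force: 0.0
```

Call:
step_arm(rows=[[0.4, 0, 0, -0.2, 0, 0, 0], [0.4, 0, 0, -0.5, 0, 0, 0], [0.4, 0, 0, -0.8, 0, 0, 0], [0.4, 0, 0, -1, 0, 0, 0], [0.4, 0, 0, -1, 0, 0, 0], [0.4, 0, 0, -1, 0, 0, 0]])

```text
t: 16.58
tcp_pos: [0.6088, 0.1244, 0.331]
tcp_rot: [[0.93, -0.369, 0.004], [-0.369, -0.93, 0.0], [0.004, -0.001, -1.0]]
wrist_force: [-0.3, 0.1, -0.4]
grip_width: 0.0649
finger_force: 0.0
```

Call:
step_arm(rows=[[0.4, -0.3, 0, 0, 0, 0, 0], [0.4, -0.6, 0, 0, 0, 0, 0], [0.4, -0.9, 0, 0, 0, 0, 0], [0.4, -1, 0, 0, 0, 0, 0], [0.4, -1, 0, 0, 0, 0, 0], [0.4, -1, 0, 0, 0, 0, 0]])

```text
t: 17.08
tcp_pos: [0.4963, 0.1686, 0.328]
tcp_rot: [[0.93, -0.368, -0.001], [-0.368, -0.93, -0.001], [-0.001, 0.001, -1.0]]
wrist_force: [0.2, 0.3, -0.8]
grip_width: 0.0646
finger_force: 0.0
```

```bash
python3 - <<'E'
from h import *
o=readout.get_obs(); print(o["t"],o["tcp_pos"],o["wrist_force"])
c,im=snap("wrist","w7"); save(im,"w7",1.5)
E
```

```text
17.0833 [0.49634088 0.16861595 0.32804338] [ 0.18556926  0.27030816 -0.83878316]
```

View pics/w7.png

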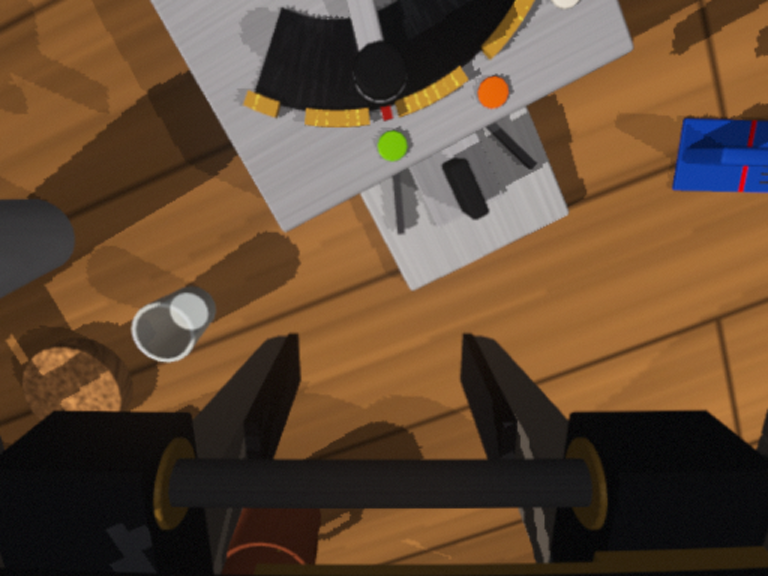

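The red pointer at (387,113) sits in the gap and points at the lime stud at (392,145). The insert is still in the slot and the gripper is clear, so I'm handing in.

```bash
python3 -c "
from station import workorder; print(workorder.hand_in())"
```

```text
the job is handed in; nothing more can be done
None
```

The insert is in the slot with its red line within about 1 mm of the mouth, the selector lever was thrown to the lime-stud notch and released, and the job was handed in at about 17 s; no verdict came back.

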